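# Bring the hanging hopper to rest over the casting form

## Robot

A 6-joint arm with a two-finger parallel gripper is mounted at the origin on the work surface. World frame = base frame: x ahead of the robot, y to its left, z up, the work surface at z = 0. Lengths are in mm, angles in rad, forces in N, time in s.
With the tool pointing down it reaches from about 375 to 925 mm from the base axis. Payload 5.7 kg.
Tool frame: the origin (TCP) lies at the very end of the fingers, on their centre line; the grasp point (between the pads) lies grasp_offset behind it (grasp_offset is the distance from the TCP to the grasp point, in mm); z points along the fingers, y is the line along which they close (so a half turn about z gives the same grasp; the last joint's range is limited). The gripper opens to 85 mm and grips with 20 to 120 N. Pads are 22 mm wide; open, the fingers measure 114 mm over their backs; the gripper's body (76 mm by 85 mm) begins 54 mm behind the grasp point. The pads swing forward as they close: fully open they stand 13 mm farther back than shut.
Start: joints at [-1.454, 0.359, 1.51, -0, 1.272, -0.115], TCP at [137.825, -583.924, 231.267] pointing down, gripper open.
Joint ranges: [-2.97, 2.97], [-1.01, 2.36], [0.21, 2.38], [-0.96, 4.11], [0.2, 2.71], [-2.98, 2.98]. Speed limits (rad/s): [2.39, 2.39, 3.14, 3.14, 3.14, 3.14].

## Interface

Orientations are given as a unit quaternion [w, x, y, z].
In Python, from station import * gives the robot as it stands.
- The arm moves only by the shell command python3 -m pendant 'ROWS'. ROWS is text: rows parted by semicolons, each of 5 numbers parted by spaces: the closure, from -1 (fully open) to 1 (shut), then the shift along the tool's x, y, z in m, then the turn about the tool's z in degrees. In form: jaw dx dy dz turn; .... A call has 1 to 20 rows; each row is the pose to reach, as a shift and turn from the pose commanded when the call began, along the tool's axes at that moment; what a row does not reach only later rows make up. A row lasts 1/10 s, in which the tool goes at most 50 mm and 8.59 degrees, less where a joint would pass 70% of its speed; a pose out of reach is approached as far as the arm can. A call with a gripper value outside its range is refused whole. The fingers move at their own pace and stop on an object; the grip force is fixed at half the most. Time passes only in rows, so rows that repeat a pose let the fingers close. It gives the time, the measured TCP pose, the force, the opening and the grip force at its end, in the units of the state.
- sense(): the state, without advancing time (a new reading comes with each control period).
- snapshot(name): name is "scene" or "top"; returns (picture, depth): 480x640x3 uint8, red, green, blue; 480x640 float32, mm along the optical axis (not along the pixel's ray), 0 where there is no reading.
- camera_info(name): a dict with "mtx" (3x3 intrinsics, pixels), "R" (3x3) and "t" (3): a world point X has camera coordinates R X + t. Camera axes: x right, y down, z forward; pixel columns grow to the right and rows downward; lengths in mm; the calibration is good to about 2 mm. A picture is of the moment at which its call begins. camera_info takes no time and is no camera call.
- close_job(): hands the job in; it is judged then, once.
The state is a dict: "t": time; "joints": joint angles; "joint_velocities": joint speeds; "joint_torque": joint torques, N m; "tool_pos": TCP position; "tool_rot": TCP orientation; "force": force on the tool from outside, world axes, zero at the start; "torque": the same for the moment, N m; "grip_width": opening from 0.0 (shut) to 1.0 (fully open); "finger_force": force on a finger pad.
Only numpy, scipy, OpenCV 4.12 (cv2) and the standard library are available. Lean on these libraries where they do the work, as an engineer would, in place of code of your own. Each camera call takes 0.05 s, during which the arm holds its last target. There are 200 camera calls.

## Task

Take the trolley by its rubber handle and draw the hanging hopper over the concrete sill until its nose hangs over the middle of the timber casting form; calm its swing so that it hangs still there for at least three seconds, then let go of the handle and leave it hanging still over the form. Work only through the trolley: never touch the hopper itself, never let it swing wildly, and leave the sill and everything else on the bench where it is.

Things in the scene. Friction and masses are not known exactly. Their poses are not given: they have to be found in the camera images.
- gantry: Fixed gantry: 50 mm timber posts at its local y = -450 and +450 mm, 660 mm tall, carrying a level aluminium runway (615 to 660 mm high) along local y. Origin on the bench under the runway's middle; local +y is the way of travel (about the robot's left), local x points away from the robot.
- trolley (a joint): Trolley travel along the runway in m, growing along gantry +y (towards the form), range -0.09 to 0.52. At value q the hopper's pivot is at gantry-local (0, q - 0.2, 0.58). Mass about 0.7 kg; a drag brake: about 4 N moves it, it stays where it is left, and the swinging hopper does not move it.
- grip (a point): Trolley handle: upright rubber block 30 mm (gantry x) by 28 mm (gantry y, grasp across this) by 90 mm tall, top 250 mm above the bench, free from above. The point is on its axis 15 mm below the top, rigid with the trolley, 210 mm nearer the robot than the runway. A 14 mm bar leads from its foot (160 mm high) towards the runway and rises 95 mm short of it.
- hopper: Metal funnel, rim 140 mm across, 150 mm tall, 40 mm ball nose, on a rigid 10 mm rod that swings about gantry x on the pivot. Origin: the nose's lowest point, 510 mm below the pivot, 70 mm above the bench when plumb; z along the rod. Starts plumb, at rest behind the sill. About 0.7 kg, hardly damped; as a pendulum L = 0.41 m (1.28 s): angle'' = -(9.81*angle + trolley acceleration)/L.
- sill: Loose concrete edging, 2.6 kg, across the hopper's way: foot 200 by 90 (local y) by 24 mm, central ridge 30 mm thick (local y), top 79 mm above the bench, so the plumb nose is 9 mm too low to pass. Drawn on, the nose lags, climbs the ridge, slides over it and drops off the far edge lagging about 0.19 rad, then swings. Origin under its centre; local +y towards the form.
- form: Fixed open timber casting form, 170 mm square, 45 mm tall, walls 14 mm, two boards prolonged to 230 mm, on the bench under the runway on the sill's gantry +y side. Origin at the centre of its underside: the nose must hang over this point.
- juice: Bystander: amber bottle with a yellow cap, 72 mm diameter, 220 mm tall. Origin at the centre of its underside.
- mug: Bystander: white mug, 80 mm diameter, 90 mm tall. Origin at the centre of its underside.
- hammer: Bystander: hammer lying on the bench. Origin underneath its middle.
- block: Bystander: timber block 110 x 60 x 45 mm on the robot's side of the runway, lower than the moving handle. Origin at the centre of its underside.
- tin: Bystander: metal tin 80 mm diameter, 100 mm tall. Origin at the centre of its underside.

How it is judged:
By the outcome, as a careful person would: the job done as asked, in the order asked, and still so for the second after the job is handed in, with the robot touching nothing.
It also fails if it takes over 51 s, if anything falls off the work surface, if the arm or the gripper's body presses on something with over 40 N, if the wrist force passes 120 N, or if a joint passes its speed limit or range.

## Working session

There is one attempt and no reset: what is moved stays moved. The work goes in short steps, Python scripts to look and compute and a shell command to move; the robot and the scene stay as the last step left them, time stands still between calls to the robot, and variables do not carry over. Pictures are saved under pics/ and viewed, at most 10 in all, crops included, and the job is handed in when it is done.

```bash
mkdir -p pics; ls; python3 - <<'E'
from station import *
import cv2,numpy as np
s=sense();print(s)
for n in("scene","top"):
    p,d=snapshot(n);cv2.imwrite(f"pics/{n}0.png",p[:,:,::-1]);np.savez(f"pics/{n}0.npz",p=p,d=d)
    c=camera_info(n);print(n,c['mtx'],c['R'],c['t'])
E
```

```text
pics
{'t': 0.0, 'joints': array([-1.45406515e+00,  3.59507085e-01,  1.51142475e+00, -1.00969142e-05,
        1.27245552e+00, -1.15125140e-01]), 'joint_velocities': array([ 0.00136672,  0.00117258, -0.00059977, -0.00052515, -0.00205627,
       -0.00077797]), 'joint_torque': array([-3.83176357e-04, -5.27608323e+01, -2.78617555e+01, -3.81566142e-04,
        1.32760100e-02,  7.97042645e-06]), 'tool_pos': array([ 137.76789455, -583.29280398,  230.45523868]), 'tool_rot': array([-8.97347632e-04,  9.93287281e-01,  1.15670100e-01, -5.54470099e-06]), 'force': array([0.00594386, 0.23517974, 0.37324932]), 'torque': array([ 0.04637135,  0.03523998, -0.00406597]), 'finger_force': 0.0, 'grip_width': 1.0023647839514505}
scene [[613.15056146   0.         331.6450824 ]
 [  0.         613.15056146 245.09385476]
 [  0.           0.           1.        ]] [[-0.1871429   0.98232879  0.00277104]
 [ 0.70667243  0.13658612 -0.69423217]
 [-0.68234274 -0.12796241 -0.7197458 ]] [ 109.11232339 -263.43124683 1969.46059416]
top [[527.405281     0.         310.48069722]
 [  0.         527.405281   233.11584757]
 [  0.           0.           1.        ]] [[ 0.01052358 -0.99985443  0.01343039]
 [-0.99332892 -0.01199545 -0.1146899 ]
 [ 0.11483431 -0.01213384 -0.99331055]] [ -11.44574734  544.13074015 1625.23412305]
```

View pics/scene0.png

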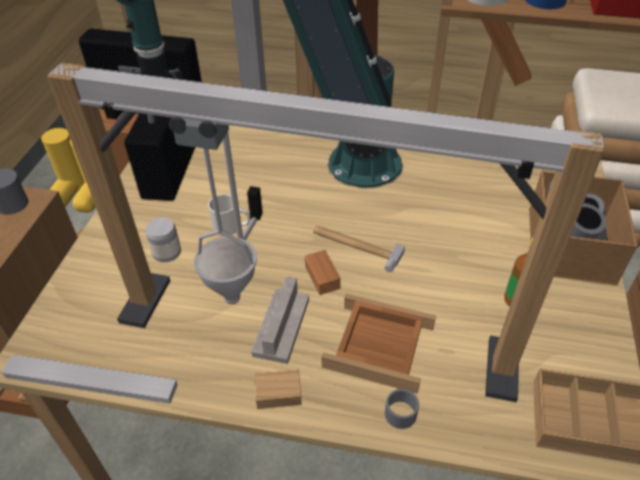

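View pics/top0.png

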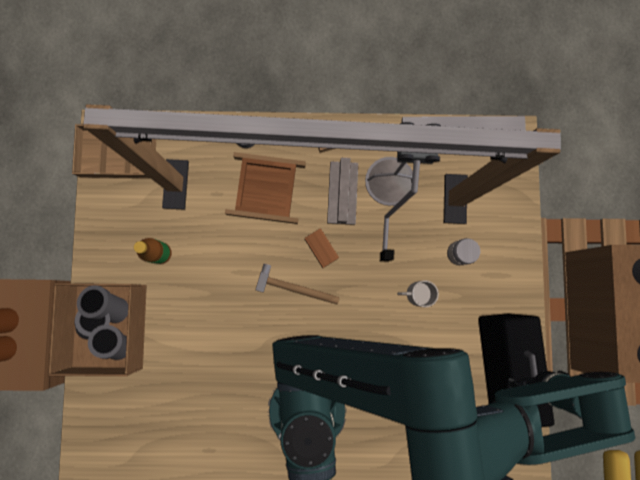

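The scene view shows the handle at (255,203), the hopper nose at about (232,300), the sill at (280,320) and the form at (380,340). In the top view the handle is at (387,255), the sill at (342,190) and the form at (266,188). Next I'll measure them.

```bash
cat > h.py <<'E'
import numpy as np,cv2
from station import *
def pts(n,d):
    c=camera_info(n);K=np.linalg.inv(c['mtx']);v,u=np.mgrid[:480,:640]
    P=(np.stack([u,v,np.ones_like(u)],-1)@K.T)*d[...,None]
    return (P-c['t'])@c['R']   # R^T(P-t)
def ray(n,u,v,z):
    c=camera_info(n);o=-c['R'].T@c['t'];r=c['R'].T@np.linalg.inv(c['mtx'])@[u,v,1]
    return o+r*(z-o[2])/r[2]
E
python3 - <<'E'
from h import *
np.set_printoptions(precision=1,suppress=True)
T=np.load('pics/top0.npz');W=pts('top',T['d']);S=np.load('pics/scene0.npz');V=pts('scene',S['d'])
def line(W,m):
    P=W[m];P=P[:,:2].astype(np.float32);vx,vy,x,y=cv2.fitLine(P,cv2.DIST_HUBER,0,.01,.01).ravel();print('line',len(P),np.degrees(np.arctan2(-vx*np.sign(vy),abs(vy))),'x at y=0',x-vx/vy*y,P.min(0),P.max(0))
for w in(W,V):
    m=(w[...,2]>652)&(w[...,2]<672)&(w[...,0]>450)&(abs(w[...,1])<440); line(w,m)
# handle
for n,w,p,box in(('top',W,T['p'],(235,275,372,402)),('scene',V,S['p'],(180,225,240,268))):
    r=np.zeros(m.shape,bool);r[box[0]:box[1],box[2]:box[3]]=1
    dk=p.max(-1)<60
    mm=r&dk&(w[...,2]>240)&(w[...,2]<260);print(n,'handle top',mm.sum(),w[mm].mean(0),w[mm].min(0),w[mm].max(0))
    mm=(r&dk).astype(np.uint8);print(cv2.boundingRect(mm))
    if n=='top':
        q=np.argwhere(mm>0); print('centroid px',q.mean(0), ray('top',q[:,1].mean(),q[:,0].mean(),250))
# form rim, sill ridge
for nm,w,box,z0,z1 in(('form',W,(145,230,220,310),38,52),('form',V,(290,395,315,440),38,52),('sillridge',W,(150,230,322,362),70,90),('sillridge',V,(270,365,245,315),70,90),('sillfoot',V,(270,365,245,315),16,32),('sillfoot',W,(150,230,322,362),16,32)):
    r=np.zeros(m.shape,bool);r[box[0]:box[1],box[2]:box[3]]=1
    mm=r&(w[...,2]>z0)&(w[...,2]<z1);P=w[mm][:,:2].astype(np.float32);print(nm,len(P),cv2.minAreaRect(P),w[mm][:,2].mean())
# hopper rim
r=np.zeros(m.shape,bool);r[150:215,355:420]=1
for n,w in(('t',W),('s',V)):
    mm=(w[...,2]>212)&(w[...,2]<228)&(w[...,0]>600)&(w[...,0]<860)&(w[...,1]>-360)&(w[...,1]<0)
    P=w[mm][:,:2].astype(np.float32);print(n,'rim',len(P),cv2.minEnclosingCircle(P))
E
```

```text
line 8250 -2.266227 x at y=0 680.8018 [ 646.7 -440. ] [724.5 440. ]
line 7974 -2.2259424 x at y=0 691.42944 [ 650.2 -440. ] [730.7 440. ]
top handle top 102 [ 462.7 -215.   249.2] [ 448.2 -228.1  243.4] [ 475.8 -202.4  256.5]
(380, 249, 14, 12)
centroid px [255.  386.5] [ 461.7 -209.7  250. ]
scene handle top 85 [ 473.4 -215.6  247.1] [ 456.4 -229.7  240.2] [ 489.2 -203.5  253.2]
(248, 188, 14, 31)
form 1484 ((701.24169921875, 138.3579864501953), (230.74903869628906, 227.9421844482422), 83.01010131835938) 44.55473855478939
form 2556 ((714.3391723632812, 134.03860473632812), (230.41172790527344, 250.8159637451172), 83.49894714355469) 43.345139450185414
sillridge 611 ((676.8167114257812, -105.96648406982422), (30.677160263061523, 200.6124267578125), 87.40300750732422) 78.47277183299265
sillridge 886 ((681.95458984375, -107.8133544921875), (32.3473014831543, 203.77566528320312), 87.49002838134766) 77.15653060533246
sillfoot 1418 ((641.4754028320312, -106.16370391845703), (92.01541137695312, 287.4799499511719), 87.29939270019531) 22.5406919954979
sillfoot 1071 ((696.4005737304688, -103.3368911743164), (247.14842224121094, 109.10924530029297), 4.358501434326172) 23.58225163935304
t rim 864 ((673.1620483398438, -225.19041442871094), 71.19597625732422)
s rim 1419 ((676.9903564453125, -226.9843292236328), 73.46623229980469)
```

```bash
python3 - <<'E'
from h import *
import station
np.set_printoptions(precision=1,suppress=True)
print([ (k,getattr(station,k)) for k in dir(station) if 'off' in k.lower()])
for n,box in(('top',(145,230,220,310)),('scene',(290,395,315,440))):
    z=np.load(f'pics/{n}0.npz');w=pts(n,z['d'])
    r=np.zeros(w.shape[:2],bool);r[box[0]:box[1],box[2]:box[3]]=1
    m=(r&(w[...,2]>36)&(w[...,2]<54)).astype(np.uint8)
    k,l,st,c=cv2.connectedComponentsWithStats(m);i=1+st[1:,4].argmax();P=w[l==i][:,:2].astype(np.float32)
    print(n,st[i],cv2.minAreaRect(P))
    # interior floor of form
    g=np.array([.0393,.9992]);gx=np.array([.9992,-.0393])
    a=P@g;b=P@gx;print('local y range',np.percentile(a,[0,1,50,99,100]),'x',np.percentile(b,[0,1,50,99,100]))
    m=r&(w[...,2]<20)&(w[...,2]>2)
    k,l,st,c=cv2.connectedComponentsWithStats(m.astype(np.uint8));i=1+st[1:,4].argmax();P=w[l==i][:,:2].astype(np.float32);print('floor',cv2.minAreaRect(P),P.mean(0))
print(sense()['tool_rot'])
E
```

```text
[('grasp_offset', 18.700000000000003)]
top [ 225  152   81   71 1574] ((687.4486083984375, 139.2109375), (230.7242889404297, 200.87774658203125), 83.532470703125)
local y range [ 44.5  54.  167.5 277.4 287.2] x [574.6 577.5 679.7 783.7 788.2]
floor ((690.0966796875, 140.35162353515625), (141.70079040527344, 139.0866241455078), 83.3448715209961) [690.6 140.7]
scene [ 321  294  115   92 2616] ((691.8780517578125, 136.59815979003906), (230.41172790527344, 205.60292053222656), 83.49894714355469)
local y range [ 42.3  51.1 165.2 276.6 285.2] x [576.2 583.6 715.4 791.5 794.8]
floor ((679.7133178710938, 136.90750122070312), (141.1639862060547, 130.5478515625), 83.3795394897461) [680.1 137.4]
[-0.   1.   0.1 -0. ]
```

```bash
python3 -m pendant '-1 0 0 -0.05 0; -1 0 0 -0.1 0; -1 0 0 -0.12 0;-1 0 0 -0.12 0'; python3 - <<'E'
from station import *
import numpy as np
q=sense();w,x,y,z=q['tool_rot']
X=np.array([1-2*(y*y+z*z),2*(x*y+w*z)]);Y=np.array([2*(x*y-w*z),1-2*(x*x+z*z)])
d=np.array([468,-215.5])-q['tool_pos'][:2];print(q['tool_pos'],X@d,Y@d,np.degrees(np.arctan2(Y[1],Y[0])))
E
```

```text
t: 0.5
tool_pos: [138.1, -585.9, 355.3]
tool_rot: [0.004, 0.993, 0.116, -0.0]
force: [-0.2, 0.3, -0.4]
grip_width: 1.003
finger_force: 0.0
[ 138.08749083 -585.87447512  355.3050639 ] 406.18761801606684 -284.6500354313324 -76.71590556318768
```

```bash
python3 -m pendant '-1 0.03 -0.021 0 2;-1 0.06 -0.042 0 5;-1 0.1 -0.07 0 8;-1 0.14 -0.098 0 11;-1 0.18 -0.126 0 14;-1 0.22 -0.154 0 15.5;-1 0.26 -0.182 0 15.5;-1 0.3 -0.21 0 15.5;-1 0.34 -0.238 0 15.5;-1 0.37 -0.26 0 15.5;-1 0.39 -0.274 0 15.5;-1 0.406 -0.285 0 15.5;-1 0.406 -0.285 0 15.5;-1 0.406 -0.285 0 15.5;-1 0.406 -0.285 0 15.5'; cat > where.py <<'E'
from station import *
import numpy as np,sys
q=sense();w,x,y,z=q['tool_rot']
X=np.array([1-2*(y*y+z*z),2*(x*y+w*z)]);Y=np.array([2*(x*y-w*z),1-2*(x*x+z*z)])
d=np.array([float(sys.argv[1]),float(sys.argv[2])])-q['tool_pos'][:2];print(q['t'],q['tool_pos'],X@d,Y@d,np.degrees(np.arctan2(Y[1],Y[0])),X,Y)
E
python3 where.py 468 -216
```

```text
t: 2.0
tool_pos: [466.6, -213.7, 350.6]
tool_rot: [-0.0, 1.0, -0.02, -0.001]
force: [-0.0, -0.6, -0.8]
grip_width: 0.997
finger_force: 0.0
2.0 [ 466.613509   -213.74428057  350.55241213] 1.4742001135397222 2.1993979433146484 -92.25578561332667 [ 0.99922386 -0.03936005] [-0.03936071 -0.99922499]
```

```bash
python3 -m pendant '-1 0.001 0.002 0.03 0;-1 0.001 0.002 0.07 0;-1 0.001 0.002 0.1 0;-1 0.001 0.002 0.12 0;-1 0.001 0.002 0.134 0;-1 0.001 0.002 0.134 0;-1 0.001 0.002 0.134 0;0 0.001 0.002 0.134 0;0.3 0.001 0.002 0.134 0;1 0.001 0.002 0.134 0;1 0.001 0.002 0.134 0;1 0.001 0.002 0.134 0;1 0.001 0.002 0.134 0;1 0.001 0.002 0.134 0;1 0.001 0.002 0.134 0'
cat > hop.py <<'E'
from h import *
import sys
g=np.array([.0393,.9992])
def look(cam='scene'):
    t=sense()['t'];y0=sense()['tool_pos'][:2]@g
    p,d=snapshot(cam);w=pts(cam,d);a=w[...,:2]@g
    m=(w[...,2]>212)&(w[...,2]<232)&(w[...,0]>600)&(w[...,0]<770)&(abs(a-y0)<190)
    P=w[m][:,:2].astype(np.float32);c,r=cv2.minEnclosingCircle(P)
    b=np.percentile(P@g,[1,99]);return t,y0,np.array(c)@g,b.mean(),r,b[1]-b[0],p,d
if __name__=='__main__':
    N=int(sys.argv[1])
    for cam in ['scene']*N+['top']*(len(sys.argv)>2):
        o=look(cam);print(cam,'t %.3f tool %.1f rim %.1f (pct %.1f) r %.1f w %.1f diff %.1f'%(*o[:6],o[2]-o[1]))
    if len(sys.argv)>2:cv2.imwrite(sys.argv[2],o[6][:,:,::-1])
E
python3 hop.py 3 pics/g.png
```

```text
t: 3.5
tool_pos: [468.7, -215.7, 218.0]
tool_rot: [0.0, 1.0, -0.019, 0.0]
force: [-1.4, 0.0, 6.5]
grip_width: 0.322
finger_force: 60.4
scene t 3.500 tool -197.1 rim -199.6 (pct -196.5) r 73.0 w 131.6 diff -2.4
scene t 3.550 tool -197.1 rim -197.3 (pct -196.5) r 73.5 w 131.4 diff -0.1
scene t 3.600 tool -197.2 rim -197.2 (pct -196.3) r 74.6 w 131.2 diff 0.0
top t 3.650 tool -197.1 rim -195.7 (pct -192.0) r 70.4 w 125.6 diff 1.4
```

```bash
python3 -m pendant '1 0 -0.0005 0 0;1 0 -0.0015 0 0;1 0 -0.003 0 0;1 0 -0.005 0 0;1 0 -0.0075 0 0;1 0 -0.0105 0 0;1 0 -0.014 0 0;1 0 -0.018 0 0;1 0 -0.0225 0 0;1 0 -0.0275 0 0;1 0 -0.033 0 0;1 0 -0.039 0 0;1 0 -0.045 0 0;1 0 -0.051 0 0;1 0 -0.057 0 0;1 0 -0.063 0 0';python3 hop.py 1
```

```text
t: 5.3
tool_pos: [471.2, -153.2, 218.1]
tool_rot: [0.001, 1.0, -0.019, 0.0]
force: [-1.7, -4.4, 6.5]
grip_width: 0.319
finger_force: 60.4
scene t 5.300 tool -134.5 rim -134.1 (pct -133.1) r 72.4 w 130.5 diff 0.4
```

```bash
python3 -m pendant '1 0 -0.003 0 0;1 0 -0.009 0 0;1 0 -0.015 0 0;1 0 -0.021 0 0;1 0 -0.027 0 0;1 0 -0.033 0 0;1 0 -0.039 0 0;1 0 -0.045 0 0;1 0 -0.051 0 0;1 0 -0.057 0 0;1 0 -0.063 0 0;1 0 -0.069 0 0;1 0 -0.075 0 0;1 0 -0.081 0 0';python3 hop.py 1
```

```text
t: 6.75
tool_pos: [474.5, -72.2, 218.0]
tool_rot: [0.001, 1.0, -0.019, 0.001]
force: [-1.0, -5.2, 5.3]
grip_width: 0.317
finger_force: 60.5
scene t 6.750 tool -53.5 rim -94.6 (pct -93.8) r 72.8 w 129.6 diff -41.1
```

```bash
python3 -m pendant '1 0 -0.005 0 0;1 0 -0.011 0 0;1 0 -0.017 0 0;1 0 -0.023 0 0;1 0 -0.029 0 0;1 0 -0.035 0 0;1 0 -0.041 0 0;1 0 -0.047 0 0;1 0 -0.053 0 0;1 0 -0.059 0 0;1 0 -0.065 0 0;1 0 -0.071 0 0';python3 hop.py 1; python3 - <<'E'
from h import *
p,d=snapshot('scene');w=pts('scene',d);r=np.zeros((480,640),bool);r[270:365,245:315]=1
m=r&(w[...,2]>70)&(w[...,2]<90);print(cv2.minAreaRect(w[m][:,:2].astype(np.float32)));cv2.imwrite('pics/ridge.png',p[:,:,::-1])
E
```

```text
t: 8.0
tool_pos: [477.3, -1.2, 218.1]
tool_rot: [0.001, 1.0, -0.019, 0.001]
force: [-1.0, -5.0, 6.2]
grip_width: 0.321
finger_force: 60.5
scene t 8.000 tool 17.5 rim -37.9 (pct -41.9) r 91.0 w 112.3 diff -55.4
((734.1940307617188, -109.65940856933594), (36.14503860473633, 103.7729721069336), 83.70098114013672)
```

View pics/ridge.png

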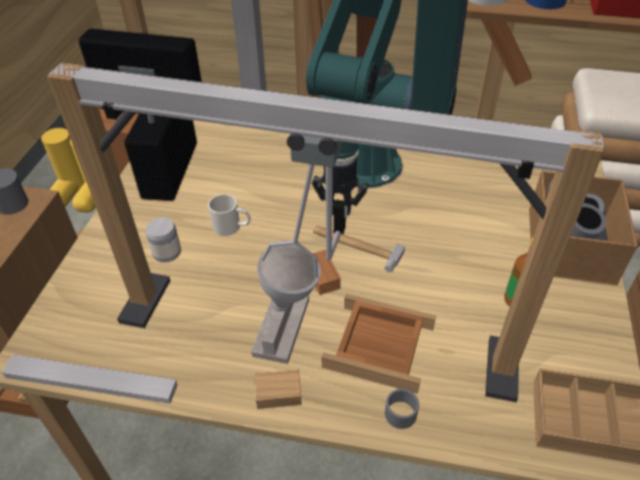

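```bash
sed -i 's/(w\[...,2\]>212)&(w\[...,2\]<232)/(w[...,2]>198)\&(w[...,2]<245)/' hop.py
cat > watch.py <<'E'
from hop import *
import sys
from scipy.optimize import least_squares
N=int(sys.argv[1]);R=[look('scene')[:6] for _ in range(N)];R=np.array(R)
t,y0,b,w=R[:,0],R[:,1],R[:,3],R[:,5]
th=(b-y0-0.7)/360
for r,a in zip(R,th):print('%.3f tool %.1f th %.4f w %.0f'%(r[0],r[1],a,r[5]))
W=(9.81/.41)**.5;te=sense()['t'];A=np.c_[np.cos(W*(t-te)),np.sin(W*(t-te))/1,np.ones(N)][:, :2+(N>9)]
s=np.linalg.lstsq(A,th,rcond=None)[0];print('now t %.3f th %.4f rate %.4f amp %.4f off'%(te,s[0],s[1]*W,np.hypot(*s[:2])),s[2:],'resid',(A@s-th).std())
E
python3 -m pendant '1 0 -0.006 0 0;1 0 -0.012 0 0;1 0 -0.018 0 0;1 0 -0.024 0 0;1 0 -0.03 0 0;1 0 -0.036 0 0;1 0 -0.042 0 0;1 0 -0.048 0 0;1 0 -0.054 0 0;1 0 -0.06 0 0;1 0 -0.065 0 0;1 0 -0.069 0 0;1 0 -0.072 0 0;1 0 -0.074 0 0;1 0 -0.075 0 0'; python3 watch.py 20
```

```text
t: 9.6
tool_pos: [480.3, 73.7, 218.0]
tool_rot: [0.001, 1.0, -0.019, 0.001]
force: [-0.5, -4.7, 5.9]
grip_width: 0.319
finger_force: 60.5
9.600 tool 92.6 th -0.1682 w 128
9.650 tool 92.7 th -0.1544 w 130
9.700 tool 92.7 th -0.1315 w 129
9.750 tool 92.7 th -0.1007 w 129
9.800 tool 92.7 th -0.0649 w 130
9.850 tool 92.7 th -0.0250 w 130
9.900 tool 92.7 th 0.0166 w 130
9.950 tool 92.7 th 0.0560 w 129
10.000 tool 92.7 th 0.0920 w 129
10.050 tool 92.8 th 0.1214 w 128
10.100 tool 92.8 th 0.1439 w 129
10.150 tool 92.8 th 0.1571 w 129
10.200 tool 92.8 th 0.1613 w 129
10.250 tool 92.8 th 0.1563 w 129
10.300 tool 92.8 th 0.1406 w 129
10.350 tool 92.8 th 0.1166 w 129
10.400 tool 92.8 th 0.0853 w 129
10.450 tool 92.8 th 0.0495 w 129
10.500 tool 92.9 th 0.0101 w 129
10.550 tool 92.8 th -0.0315 w 130
now t 10.600 th -0.0660 rate -0.7509 amp 0.1671 off [-0.00491559] resid 0.0005667854442420436
```

```bash
cat > plan.py <<'E'
import numpy as np,sys
from scipy.optimize import minimize
from scipy.linalg import expm
th,om,D,n=[float(x) for x in sys.argv[1:5]];n=int(n);L=.41;T=.1;h=n
A=np.array([[0,1],[-9.81/L,0]]);E=expm(A*T)
# velocity steps dv at start of each row k=0..n (v const inside row, v_n=0): kick rate -dv/L
def fin(v):
    v=np.r_[v,0.];x=np.array([th,om]);pv=0;H=[]
    for k in range(n+1):
        x=x+[0,-(v[k]-pv)/L];pv=v[k];H.append(x.copy())
        if k<n:x=E@x
    return x,np.array(H)
b=fin(np.zeros(n))[0];M=np.array([fin(e)[0]-b for e in np.eye(n)]).T
C=np.vstack([M,np.ones(n)*T]);r=np.r_[-b,D]
S=np.diff(np.eye(n+2),axis=0)[:,1:-1]   # dv from v
P=np.linalg.inv(S.T@S);v=P@C.T@np.linalg.solve(C@P@C.T,r)
p=np.cumsum(v)*T
def show(p):
    p=np.array(p);v=np.diff(np.r_[0,p])/T;x,H=fin(v);print('end',x,'maxth',abs(H[:,0]).max(),'vmax',abs(v).max(),'dv',abs(np.diff(np.r_[0,v,0])).max())
pr=np.round(p,4);show(pr);print(';'.join('1 0 %g 0 0'%(-a) for a in pr))
E
python3 plan.py -0.066 -0.751 0.071 16;python3 plan.py -0.066 -0.751 0.071 19
```

```text
end [6.91414470e-05 4.00655606e-04] maxth 0.14741294256156193 vmax 0.155 dv 0.047000000000000014
1 0 0.0031 0 0;1 0 0.0079 0 0;1 0 0.0127 0 0;1 0 0.0154 0 0;1 0 0.0145 0 0;1 0 0.0089 0 0;1 0 -0.0013 0 0;1 0 -0.015 0 0;1 0 -0.0305 0 0;1 0 -0.0456 0 0;1 0 -0.0585 0 0;1 0 -0.0676 0 0;1 0 -0.0725 0 0;1 0 -0.0737 0 0;1 0 -0.0726 0 0;1 0 -0.071 0 0
end [-1.47637760e-05 -8.20829981e-04] maxth 0.15507815077516773 vmax 0.154 dv 0.04299999999999998
1 0 0.0017 0 0;1 0 0.0043 0 0;1 0 0.0064 0 0;1 0 0.0063 0 0;1 0 0.0029 0 0;1 0 -0.0045 0 0;1 0 -0.0157 0 0;1 0 -0.0299 0 0;1 0 -0.0453 0 0;1 0 -0.0602 0 0;1 0 -0.0726 0 0;1 0 -0.0814 0 0;1 0 -0.0859 0 0;1 0 -0.0863 0 0;1 0 -0.0838 0 0;1 0 -0.0796 0 0;1 0 -0.0754 0 0;1 0 -0.0724 0 0;1 0 -0.071 0 0
```

```bash
python3 -m pendant '1 0 0.0031 0 0;1 0 0.0079 0 0;1 0 0.0127 0 0;1 0 0.0154 0 0;1 0 0.0145 0 0;1 0 0.0089 0 0;1 0 -0.0013 0 0;1 0 -0.015 0 0;1 0 -0.0305 0 0;1 0 -0.0456 0 0;1 0 -0.0585 0 0;1 0 -0.0676 0 0;1 0 -0.0725 0 0;1 0 -0.0737 0 0;1 0 -0.0726 0 0;1 0 -0.071 0 0'; python3 watch.py 20|tail -3; python3 - <<'E'
from h import *
g=np.array([.0393,.9992])
for n,box in(('top',(145,230,220,310)),('scene',(290,395,315,440))):
    p,d=snapshot(n);w=pts(n,d);cv2.imwrite(f'pics/{n}_b.png',p[:,:,::-1])
    P=w[(w[...,2]>140)&(w[...,2]<245)&(w[...,0]>600)&(w[...,0]<780)&(w[...,1]>60)&(w[...,1]<270)][:,:2]
    q=np.percentile(P@g,[1,99]);x=np.percentile(P[:,0],[1,99]);print(n,'hopper',q.mean(),x.mean(),q[1]-q[0])
E
```

```text
t: 12.2
tool_pos: [483.3, 146.5, 218.1]
tool_rot: [-0.001, 1.0, -0.019, 0.001]
force: [0.7, 4.6, 6.3]
grip_width: 0.319
finger_force: 60.4
13.100 tool 165.0 th -0.0128 w 130
13.150 tool 165.1 th -0.0109 w 131
now t 13.200 th -0.0028 rate 0.0448 amp 0.0096 off [-0.00636136] resid 0.0003957434196770712
top hopper 164.30068171681816 683.9595318558054 132.23320098660565
scene hopper 163.78636929811265 681.6353737508826 129.02111289509185
```

View pics/scene_b.png

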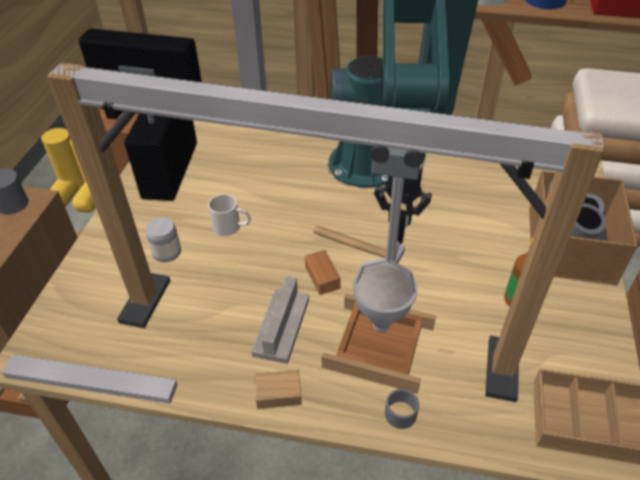

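The hopper hangs over the form (nose at about (381,328)), and the sill and the rest haven't moved. A small residual swing is left to damp.

```bash
python3 watch.py 14|tail -1 | tee o; set -- $(cat o); python3 plan.py $5 $7 0.001 13
```

```text
now t 14.000 th -0.0046 rate -0.0407 amp 0.0095 off [-0.00596357] resid 0.00032656647254836543
end [0.00016781 0.00015172] maxth 0.007582270948181403 vmax 0.006999999999999999 dv 0.004
1 0 0.0004 0 0;1 0 0.0009 0 0;1 0 0.0015 0 0;1 0 0.0019 0 0;1 0 0.0021 0 0;1 0 0.0019 0 0;1 0 0.0015 0 0;1 0 0.0009 0 0;1 0 0.0002 0 0;1 0 -0.0004 0 0;1 0 -0.0008 0 0;1 0 -0.001 0 0;1 0 -0.001 0 0
```

```bash
python3 -m pendant '1 0 0.0004 0 0;1 0 0.0009 0 0;1 0 0.0015 0 0;1 0 0.0019 0 0;1 0 0.0021 0 0;1 0 0.0019 0 0;1 0 0.0015 0 0;1 0 0.0009 0 0;1 0 0.0002 0 0;1 0 -0.0004 0 0;1 0 -0.0008 0 0;1 0 -0.001 0 0;1 0 -0.001 0 0'; python3 watch.py 24|tail -2 | tee o
```

```text
t: 15.3
tool_pos: [483.2, 145.6, 218.1]
tool_rot: [0.001, 1.0, -0.019, 0.001]
force: [0.1, -3.2, 7.4]
grip_width: 0.313
finger_force: 60.6
16.450 tool 164.5 th -0.0085 w 131
now t 16.500 th -0.0029 rate -0.0119 amp 0.0038 off [-0.00606086] resid 0.0002581496133901525
```

```bash
python3 plan.py -0.0029 -0.0119 0.002 13
```

```text
end [-5.52965011e-05  7.15722605e-04] maxth 0.003468741499553282 vmax 0.003999999999999999 dv 0.002
1 0 0.0001 0 0;1 0 0.0002 0 0;1 0 0.0002 0 0;1 0 0.0002 0 0;1 0 0.0001 0 0;1 0 -0.0002 0 0;1 0 -0.0005 0 0;1 0 -0.0009 0 0;1 0 -0.0013 0 0;1 0 -0.0016 0 0;1 0 -0.0019 0 0;1 0 -0.002 0 0;1 0 -0.002 0 0
```

Then hold for 3.5 s and check.

```bash
python3 -m pendant '1 0 0.0001 0 0;1 0 0.0002 0 0;1 0 0.0002 0 0;1 0 0.0002 0 0;1 0 0.0001 0 0;1 0 -0.0002 0 0;1 0 -0.0005 0 0;1 0 -0.0009 0 0;1 0 -0.0013 0 0;1 0 -0.0016 0 0;1 0 -0.0019 0 0;1 0 -0.002 0 0;1 0 -0.002 0 0'; python3 watch.py 24|tail -2
python3 -m pendant '1 0 0 0 0;1 0 0 0 0;1 0 0 0 0;1 0 0 0 0;1 0 0 0 0;1 0 0 0 0;1 0 0 0 0;1 0 0 0 0;1 0 0 0 0;1 0 0 0 0;1 0 0 0 0;1 0 0 0 0;1 0 0 0 0;1 0 0 0 0;1 0 0 0 0;1 0 0 0 0;1 0 0 0 0;1 0 0 0 0;1 0 0 0 0;1 0 0 0 0'|head -2; python3 watch.py 12|tail -1
```

```text
t: 17.8
tool_pos: [483.3, 147.6, 218.1]
tool_rot: [0.001, 1.0, -0.019, 0.001]
force: [0.5, -3.9, 6.5]
grip_width: 0.317
finger_force: 60.6
18.950 tool 166.5 th -0.0069 w 131
now t 19.000 th -0.0010 rate 0.0007 amp 0.0010 off [-0.00621081] resid 0.00019021530794330931
t: 21.0
tool_pos: [483.3, 147.6, 218.1]
now t 21.600 th -0.0006 rate 0.0035 amp 0.0010 off [-0.00599555] resid 0.00018045826705872877
```

```bash
python3 -m pendant '0.3 0 0 0 0;0.2 0 0 0 0;0.1 0 0 0 0;0 0 0 0 0;-0.3 0 0 0 0;-0.6 0 0 0 0;-1 0 0 0 0;-1 0 0 0 0;-1 0 0 0 0;-1 0 0 0 0;-1 0 0 -0.01 0;-1 0 0 -0.03 0;-1 0 0 -0.06 0;-1 0 0 -0.1 0;-1 0 0 -0.13 0;-1 0 0 -0.15 0;-1 0 0 -0.15 0;-1 0 0 -0.15 0'; python3 watch.py 16|tail -2;python3 hop.py 0 pics/fin.png
```

```text
t: 23.4
tool_pos: [482.5, 148.4, 367.7]
tool_rot: [-0.0, 1.0, -0.019, 0.0]
force: [-0.8, 0.4, -0.8]
grip_width: 1.001
finger_force: 0.0
24.150 tool 167.2 th -0.0091 w 131
now t 24.200 th -0.0007 rate 0.0036 amp 0.0010 off [-0.00788884] resid 0.0003271672659727483
top t 24.200 tool 167.2 rim 165.9 (pct 166.2) r 70.4 w 132.6 diff -1.3
```

View pics/fin.png

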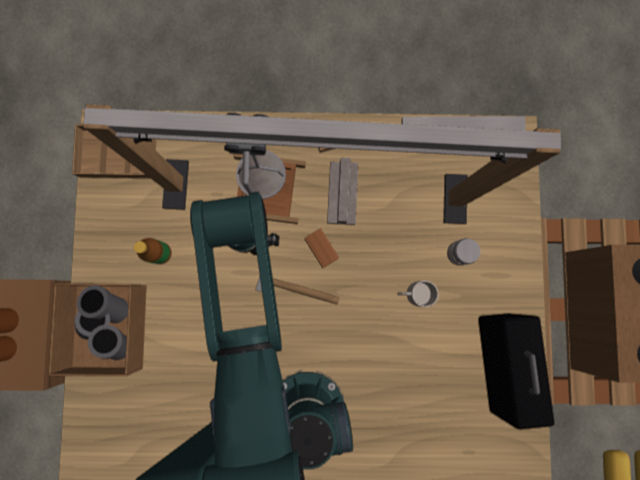

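The gripper is clear of the handle. The hopper hangs still, within about 2 mm of the form's centre (rim centre at about (262,175)), and the sill and bystanders are where they started.

```bash
python3 -c "
from station import *
print(close_job())"
```

```text
the job is handed in; nothing more can be done
None
```

The hopper was drawn over the sill, held still over the form for about 3.8 s and let go; it hangs within about 2 mm of the form's centre with about 0.001 rad of swing left, nothing else on the bench looks moved, and the job was handed in at about 24 s.

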